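# Let the disc drive's bench lift down

## Task

Two hydraulic bench lifts stand raised: one carries the flat silver disc drive, the other the gold lamp reflector. On the lift with the drive, crack the red release valve open anticlockwise by about an eighth of a turn (no more than a quarter), let go, and wait while the platform sinks slowly, under its own weight, all the way down with the drive still flat on it. Leave the other lift up, its valve shut and its reflector undisturbed.

Things in the scene. Friction and masses are not known exactly. Their poses are not given: they have to be found in the camera images.
- lift_a_handle (a point): Centre of the red release-valve handle on the lift that carries the disc drive: an upright wing 52 mm long along this point's x, 14 mm thick along y, 30 mm high along z (up), turning about the vertical through this point, 103 mm above the table. It stands 18 mm clear above a blue pump block 66 mm square, top 70 mm above the table. Nothing tall within 80 mm of it.
- lift_a_valve (a joint): Turn of that valve, rad: 0 shut, growing anticlockwise seen from above, stop at 2.6. Starts at 0 to 0.08, still holding. Friction 0.12 N m, stays where left. From about 0.35 on the ram is let go and sinks about 10 mm/s at any opening, right to its stop, never halting midway. Wanted opening 0.5 to 1.57; over 1.9 is too far.
- lift_a_platform (a joint): How far the platform under the disc drive has sunk, in m: 0 raised (its top 126 mm above the table), 0.055 fully down (top at 71 mm).
- drive_center (a point): Centre of the disc drive, a flat silver box 128 x 126 x 13 mm with a white and yellow label, lying loose on the platform of its lift; z is up.
- lift_a_top (a point): Centre of the top of the platform under the disc drive: 140 mm square, black mat. With its valve shut it lies 160 mm from the handle's axis, along the handle's +y. Two lifts of the same look stand side by side, only the loads differ; the drive's may be the left or the right one.
- lift_b_valve (a joint): Turn of the identical red valve on the other lift (with the reflector), 0 shut. Leave it alone.
- reflector_center (a point): Centre of the gold bowl-shaped lamp reflector, 100 mm across the rim and 52 mm high, standing on the other lift's platform, rim 178 mm above the table; z is up.
Mind the look-alikes: they are no part of the job. Leave any green look-alike of the part that bears drive_center alone.

How it is judged:
At the end, for the whole second after the job is handed in: The platform under the disc drive is fully down (within 3 mm of its stop) and at rest, its valve left between 17 and 109 degrees open, the drive flat on it within 20 mm of the middle; the reflector is still up within 15 mm of where it was, and its lift's valve shut (within 7 degrees) (value of joint lift_a_platform above 0.052 m and velocity of joint lift_a_platform below 0.003 m/s and value of joint lift_a_valve between 0.3 and 1.9 rad and distance of reflector_center from where it was at the start of the episode below 0.015 m and value of joint lift_b_valve below 0.12 rad and horizontal distance between drive_center and lift_a_top below 0.02 m and distance between drive_center and lift_a_top below 0.025 m and angle between drive_center's own z axis and vertical below 0.1 rad); the robot touches nothing.
It fails at once if the drive lift's valve was opened much more than a quarter turn (over 109 degrees) (value of joint lift_a_valve above 1.9 rad).
It fails at once if the platform was pushed down instead of sinking slowly (faster than 40 mm/s) (velocity of joint lift_a_platform above 0.04 m/s).
It fails at once if the other lift's valve was opened (over 10 degrees) (value of joint lift_b_valve above 0.175 rad).
It fails at once if the reflector was knocked (moved over 15 mm or tipped) (distance of reflector_center from where it was at the start of the episode above 0.015 m or angle between reflector_center's own z axis and vertical above 0.2 rad).
It also fails if it takes over 38 s, if anything falls off the work surface, if the arm or the gripper's body presses on something with over 40 N, if the wrist force passes 120 N, or if a joint passes its speed limit or range.

## Robot

A 7-joint arm with a two-finger parallel gripper is mounted at the origin on the work surface. World frame = base frame: x ahead of the robot, y to its left, z up, the work surface at z = 0. Lengths are in m, angles in rad, forces in N, time in s.
With the tool pointing down it reaches from about 0.425 to 1.025 m from the base axis. Payload 9.4 kg.
Tool frame: the origin (TCP) lies on the centre line of the jaws, within the pads' length; the fingertips stand 17 mm ahead of it and the grasp point (between the pads) lies 2 mm behind it; z points along the fingers, y is the direction in which the jaws open and shut (so a half turn about z gives the same grasp; the last joint's range is limited). The gripper opens to 85 mm and grips with 20 to 120 N. Pads are 22 mm wide; open, the fingers measure 114 mm over their backs; the gripper's body (76 mm by 85 mm) begins 54 mm behind the grasp point. The pads swing forward as they close: fully open they stand 13 mm farther back than shut.
Start: joints at [-1.302, 0.599, -0.003, 1.599, 0.002, 0.943, -0.08], TCP at [0.246, 0.682, 0.248] pointing down, gripper open.
Joint ranges: [-2.57, 2.57], [-0.35, 1.97], [-1.29, 1.29], [0.11, 2.56], [-1.05, 4.19], [0.11, 1.86], [-2.63, 2.63]. Speed limits (rad/s): [2.22, 2.22, 3.01, 3.01, 3.14, 3.14, 3.14].

## Interface

Orientations are given as a 3x3 rotation matrix whose columns are the frame's x, y, z axes.
In Python, from bench import * gives the robot as it stands.
- The arm moves only by the tool apply_moves, never from a script. Its argument "targets" is a list of rows, each a list of 6 numbers: the shift along the tool's x, y, z in mm, then the turn, a rotation vector about the tool's x, y, z in rad. A call has 1 to 12 rows; each row shifts and turns the pose as measured when the row begins, along the tool's axes as they then stand; what a row does not reach is not made up. A row lasts 1/10 s, in which the tool goes at most 50 mm and 8.59 degrees, less where a joint would pass 70% of its speed; a pose out of reach is approached as far as the arm can. A call is refused whole if a number of a shift passes 50 or a number of a turn 0.15, either way. A call with a gripper value outside its range is refused whole. "claw" is the opening, from -1 (shut) to 1 (fully open), set as the call begins (left out, the last holds). The fingers move at their own pace and stop on an object; "newtons" is the grip in N (left out, the last holds). Time passes only in rows, so rows that do not move let the fingers close. It gives the time, the measured TCP pose, the force and the opening at its end, in the units of the state.
- sense(): the state, without advancing time (a new reading comes with each control period).
- camera(name): name is "scene" or "top"; returns a dict with "color" (480x640x3 uint8, red, green, blue), "z_map" (480x640 float32, m along the optical axis (not along the pixel's ray), 0 where there is no reading), "camera_matrix" (3x3 intrinsics, pixels), "R" (3x3) and "t" (3): a world point X has camera coordinates R X + t. Camera axes: x right, y down, z forward; pixel columns grow to the right and rows downward; lengths in m; the calibration is good to about 2 mm. A picture is of the moment at which its call begins.
- finish_job(): hands the job in, once; it reports no verdict.
The state is a dict: "time": time; "q": joint angles; "qd": joint speeds; "joint_torque": joint torques, N m; "position": TCP position; "ee_rot": TCP orientation; "ft_force": force on the tool from outside, world axes, zero at the start; "ft_torque": the same for the moment, N m; "finger_gap": finger opening in m.
Only numpy, scipy, OpenCV 4.12 (cv2) and the standard library are available. Lean on these libraries where they do the work, as an engineer would, in place of code of your own. Each camera call takes 0.05 s, during which the arm holds its last target.

## Working session

There is one attempt and no reset: what is moved stays moved. The work goes in short steps, Python scripts to look and compute and a tool call to move; the robot and the scene stay as the last step left them, time stands still between calls to the robot, and variables do not carry over. Pictures are saved under pics/ and viewed, and the job is handed in when it is done.

Besides the shell and the picture viewer there is one more tool, called after "Request:" by a JSON object that holds its "method" and its "body". apply_moves: Moves the arm, as the interface text tells. Its arguments: {"type":"object","properties":{"targets":{"type":"array","items":{"type":"array","items":{"type":"number"}}},"claw":{"type":"number"},"newtons":{"type":"number"}},"required":["targets"]}

```bash
mkdir -p pics
python3 - <<'E'
from bench import *
import cv2,numpy as np
s=sense();print(s["time"],s["position"],s["ee_rot"],s["finger_gap"])
for n in("scene","top"):
    c=camera(n);cv2.imwrite(f"pics/{n}0.png",c["color"][:,:,::-1]);np.savez(f"{n}0.npz",**c)
E
```

```text
0.0 [0.24559737 0.68166811 0.24736904] [[-9.40838637e-01  3.38854716e-01 -3.75367234e-04]
 [ 3.38854882e-01  9.40837395e-01 -1.53803219e-03]
 [-1.68009929e-04 -1.57423513e-03 -9.99998747e-01]] 0.08558458672797047
```

View pics/scene0.png

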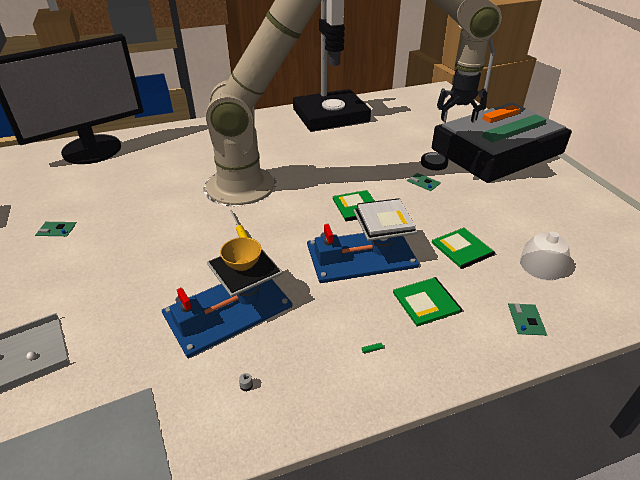

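View pics/top0.png

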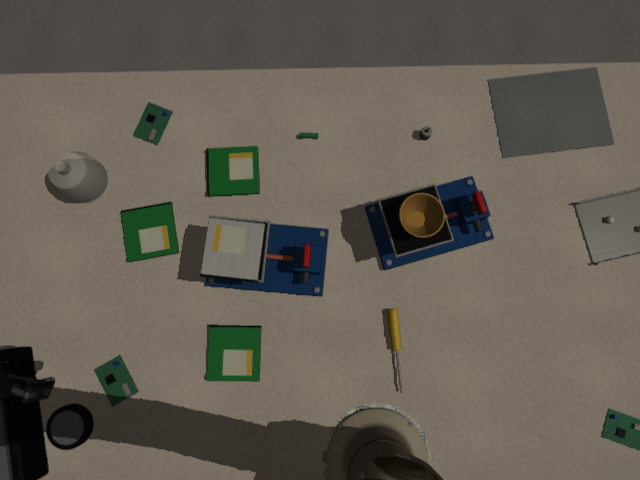

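The top view shows the drive's lift with its silver drive at (235,250) and red handle at (307,256). The other lift has the gold reflector at (422,215) and its handle at (481,203). Next I'll measure both.

```bash
cat > m.py <<'E'
import cv2,numpy as np
def pts(c,mask):
    v,u=np.nonzero(mask&(c["z_map"]>0));z=c["z_map"][v,u];K=c["camera_matrix"]
    P=np.stack([(u-K[0,2])/K[0,0]*z,(v-K[1,2])/K[1,1]*z,z],1)
    return (P-c["t"])@c["R"],u,v
def red(c):
    h=cv2.cvtColor(c["color"],cv2.COLOR_RGB2HSV);H=h[...,0].astype(int)
    return ((H<6)|(H>174))&(h[...,1]>190)&(h[...,2]>70)
def ana(c):
    m=red(c).astype(np.uint8);n,l,st,ce=cv2.connectedComponentsWithStats(m)
    for i in range(1,n):
        if st[i,4]<40: continue
        P,u,v=pts(c,l==i)
        if len(P)<20: continue
        T=P[(P[:,2]>0.109)&(P[:,2]<.13)]
        print("comp",ce[i].round(1),st[i,4],"z",P[:,2].min().round(3),P[:,2].max().round(3),len(T))
        if len(T)>8:
            r=cv2.minAreaRect((T[:,:2]*1000).astype(np.float32));b=cv2.boxPoints(r)
            w,V=np.linalg.eigh(np.cov(T[:,:2].T))
            print("  mean",T.mean(0).round(4),"rect",np.round(r[0],1),np.round(r[1],1),"long axis deg",np.degrees(np.arctan2(V[1,1],V[0,1])).round(1))
E
python3 - <<'E'
from m import *
for n in("top","scene"):
    c=dict(np.load(n+"0.npz"));print(n,"cam",(-c["R"].T@c["t"]).round(3));ana(c)
    h=cv2.cvtColor(c["color"],cv2.COLOR_RGB2HSV)
    if n=="top":
        m=np.zeros((480,640),bool);m[205:295,190:275]=1
        P,u,v=pts(c,m);k=(P[:,2]>.13)&(P[:,2]<.145);T=P[k];r=cv2.minAreaRect((T[:,:2]*1000).astype(np.float32));print("drive",r,T[:,2].mean())
        m=np.zeros((480,640),bool);m[180:260,385:455]=1
        P,u,v=pts(c,m);k=(P[:,2]>.15);T=P[k];r=cv2.minAreaRect((T[:,:2]*1000).astype(np.float32));print("refl",r,T[:,2].max())
E
```

```text
top cam [0.343 0.132 1.155]
comp [480.6 201.6] 99 z 0.114 0.123 99
  mean [ 0.5911 -0.2512  0.1183] rect [ 591.2 -251.4] [48.8 12.1] long axis deg -165.7
comp [306.4 255.6] 122 z 0.114 0.123 121
  mean [0.4749 0.1538 0.1185] rect [475.6 153.8] [12.7 48.4] long axis deg 173.8
drive ((492.7818298339844, 314.69219970703125), (131.079833984375, 134.56153869628906), 81.93905639648438) 0.13903088563459412
refl ((552.1224365234375, -99.0478515625), (97.84457397460938, 96.85034942626953), 42.0193977355957) 0.18323725731114443
scene cam [ 1.43  -0.211  0.93 ]
comp [328. 233.] 119 z 0.09 0.122 75
  mean [0.483  0.1514 0.1168] rect [481.4 152. ] [13.5 52.5] long axis deg 175.0
comp [183.7 298.3] 157 z 0.092 0.122 113
  mean [ 0.5985 -0.2524  0.1174] rect [ 594.1 -252.9] [55.4 13.2] long axis deg -164.8
```

The handle measures 48 x 12 mm with its top near 118 mm. It sits at about (0.477, 0.153) with its y axis at 84.4°. The drive centre is 162 mm away along that axis, and 160 mm was expected. I'll move over the handle at the current height.

Request:
{"method": "apply_moves", "body": {"targets": [[-33,-35,0,0,0,0],[-33,-35,0,0,0,0],[-33,-35,0,0,0,0],[-33,-35,0,0,0,0],[-33,-35,0,0,0,0],[-33,-35,0,0,0,0],[-33,-35,0,0,0,0],[-33,-35,0,0,0,0],[-33,-35,0,0,0,0],[-33,-35,0,0,0,0]], "claw": 1, "newtons": 60}}

```text
time: 1.1
position: [0.4391, 0.2313, 0.2431]
ee_rot: [[-0.945, 0.327, -0.005], [0.327, 0.945, -0.002], [0.004, -0.004, -1.0]]
ft_force: [1.0, 0.0, -0.2]
finger_gap: 0.0854
```

```bash
cat > g.py <<'E'
from bench import *
import numpy as np
def go(x,y,z,yaw=None):
    s=sense();R=np.array(s["ee_rot"]);p=np.array(s["position"])
    print("t",s["time"],"p",p.round(4),"yaw_y",np.degrees(np.arctan2(R[1,1],R[0,1])).round(2),"tilt",R[:,2].round(4),"gap",s["finger_gap"],"F",np.round(s["ft_force"],1),"T",np.round(s["ft_torque"],2),"q",np.round(s["q"],2))
    print("shift mm",(R.T@(np.array([x,y,z])-p)*1000).round(1), "turn z", -np.radians(yaw-np.degrees(np.arctan2(R[1,1],R[0,1]))).round(3))
E
python3 -c "
from g import *
go(.477,.153,.2,84.4)"
```

```text
t 1.1 p [0.4391 0.2313 0.2431] yaw_y 70.93 tilt [-0.0047 -0.0025 -1.    ] gap 0.08538555537644021 F [ 1.   0.  -0.2] T [-0.05 -0.09 -0.03] q [-0.61  0.34  0.01  2.12 -0.01  0.69  0.65]
shift mm [-61.6 -61.5  43.1] turn z -0.235
```

Request:
{"method": "apply_moves", "body": {"targets": [[-31,-31,0,0,0,0],[-31,-31,0,0,0,0],[0,0,20,0,0,-0.12],[0,0,23,0,0,-0.12],[0,0,0,0,0,0]]}}

```text
time: 1.6
position: [0.481, 0.1398, 0.1995]
ee_rot: [[-0.995, 0.098, -0.002], [0.098, 0.995, -0.005], [0.002, -0.005, -1.0]]
ft_force: [-0.1, -0.0, -0.1]
finger_gap: 0.0855
```

```bash
python3 -c "
from g import *
go(.477,.153,.108,84.4)
from m import *
c=camera('top');cv2.imwrite('pics/top1.png',c['color'][:,:,::-1]);ana(c)
c=camera('scene');cv2.imwrite('pics/scene1.png',c['color'][:,:,::-1]);ana(c)
"
```

```text
t 1.6 p [0.481  0.1398 0.1995] yaw_y 84.36 tilt [-0.0025 -0.0045 -1.    ] gap 0.08551176039332929 F [-0.1 -0.  -0.1] T [-0.01  0.05 -0.03] q [-0.37  0.41 -0.04  2.15  0.03  0.59  1.04]
shift mm [ 5.1 13.2 91.5] turn z -0.001
comp [480.3 201.5] 103 z 0.112 0.124 103
  mean [ 0.5912 -0.2504  0.1186] rect [ 591.  -250.6] [48.3 11.3] long axis deg -166.6
comp [328. 233.] 114 z 0.092 0.124 71
  mean [0.4838 0.1509 0.1177] rect [480.4 152.3] [13.3 51.7] long axis deg 174.3
comp [183.8 298.3] 158 z 0.092 0.122 110
  mean [ 0.5982 -0.2525  0.1177] rect [ 595.5 -252.5] [51.6 13. ] long axis deg -165.0
```

Request:
{"method": "apply_moves", "body": {"targets": [[4,13,10,0,0,0],[0,0,30,0,0,0],[0,0,30,0,0,0],[0,0,20,0,0,0],[0,0,0,0,0,0]]}}

```text
time: 2.2
position: [0.4826, 0.1595, 0.1151]
ee_rot: [[-0.993, 0.113, 0.01], [0.114, 0.994, 0.001], [-0.01, 0.002, -1.0]]
ft_force: [-1.1, 0.2, 0.9]
finger_gap: 0.0855
```

```bash
python3 -c "
from g import *
go(.478,.153,.108,84.4)
from m import *
c=camera('scene');cv2.imwrite('pics/scene2.png',cv2.resize(c['color'][150:330,220:460,::-1],(720,540)))
"
```

```text
t 2.2 p [0.4826 0.1595 0.1151] yaw_y 83.48 tilt [ 0.01    0.0011 -0.9999] gap 0.0855386037154745 F [-1.1  0.2  0.9] T [ 0.09  0.03 -0.06] q [-0.42  0.55 -0.02  2.21  0.04  0.37  0.98]
shift mm [ 3.9 -7.   7. ] turn z -0.016
```

View pics/scene2.png

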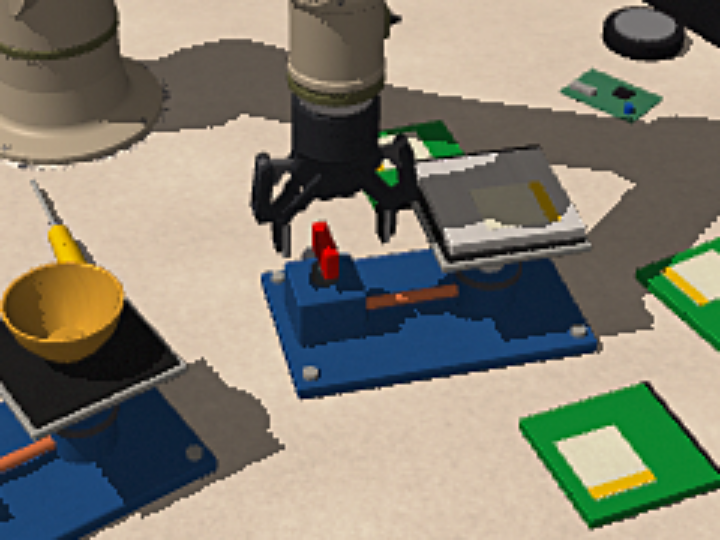

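In the crop the jaws stand on either side of the red handle at (325,250), clear of the drive at (505,200). I'll correct the offset and lower the rest of the way.

Request:
{"method": "apply_moves", "body": {"targets": [[4,-7,4,0,0.01,-0.016],[0,0,3,0,0,0],[0,0,0,0,0,0]]}}

```text
time: 2.55
position: [0.4794, 0.1538, 0.1121]
ee_rot: [[-0.995, 0.097, 0.005], [0.097, 0.995, 0.004], [-0.004, 0.005, -1.0]]
ft_force: [-0.4, 0.2, 0.7]
finger_gap: 0.0855
```

```bash
python3 -c "
from g import *
go(.478,.153,.108,84.4)
"
```

```text
t 2.55 p [0.4794 0.1538 0.1121] yaw_y 84.42 tilt [ 0.0048  0.0043 -1.    ] gap 0.08546657480619663 F [-0.4  0.2  0.7] T [ 0.06 -0.04  0.03] q [-0.4   0.55 -0.03  2.22  0.05  0.36  1.  ]
shift mm [ 1.3 -0.9  4.1] turn z 0.0
```

Request:
{"method": "apply_moves", "body": {"targets": [[1,-1,5,0,0,0],[0,0,0,0,0,0],[0,0,0,0,0,0],[0,0,0,0,0,0],[0,0,0,0,0,0],[0,0,0,0,0,0],[0,0,0,0,0,0]], "claw": -1, "newtons": 40}}

```text
time: 3.25
position: [0.479, 0.153, 0.1083]
ee_rot: [[-0.995, 0.098, 0.007], [0.098, 0.995, 0.006], [-0.007, 0.006, -1.0]]
ft_force: [0.3, -0.0, 0.4]
finger_gap: 0.0133
```

```bash
python3 -c "
from g import *
go(.478,.153,.108,84.4)
"
```

```text
t 3.25 p [0.479  0.153  0.1083] yaw_y 84.36 tilt [ 0.0073  0.0056 -1.    ] gap 0.013317692881153692 F [ 0.3 -0.   0.4] T [-0.09  0.06  0.04] q [-0.4   0.56 -0.03  2.23  0.05  0.35  1.  ]
shift mm [ 1.  -0.1  0.3] turn z -0.001
```

The fingers closed at 13.3 mm, so the handle is gripped. I'll turn it anticlockwise, which is negative about the tool's z since that points down.

Request:
{"method": "apply_moves", "body": {"targets": [[0,0,0,0,0,-0.1],[0,0,0,0,0,-0.1],[0,0,0,0,0,-0.1],[0,0,0,0,0,-0.1]]}}

```text
time: 3.65
position: [0.4789, 0.1539, 0.1084]
ee_rot: [[-0.951, -0.309, 0.007], [-0.309, 0.951, 0.006], [-0.009, 0.003, -1.0]]
ft_force: [-0.8, 1.1, 1.0]
finger_gap: 0.013
```

```bash
python3 -c "
from g import *
go(.479,.153,.108,130.2)
"
```

```text
t 3.65 p [0.4789 0.1539 0.1084] yaw_y 107.99 tilt [ 0.0074  0.0059 -1.    ] gap 0.012976497820975756 F [-0.8  1.1  1. ] T [ 0.17  0.18 -0.12] q [-0.32  0.56 -0.14  2.22  0.2   0.36  1.26]
shift mm [ 0.2 -0.9  0.4] turn z -0.388
```

Request:
{"method": "apply_moves", "body": {"targets": [[0,-1,0,0,0,-0.1],[0,0,0,0,0,-0.1],[0,0,0,0,0,-0.1],[0,0,0,0,0,-0.1],[0,0,0,0,0,0],[0,0,0,0,0,0]]}}

```text
time: 4.25
position: [0.4785, 0.1546, 0.1084]
ee_rot: [[-0.745, -0.667, 0.007], [-0.667, 0.745, 0.008], [-0.011, 0.002, -1.0]]
ft_force: [-0.9, 0.6, 0.8]
finger_gap: 0.0135
```

```bash
python3 -c "
from g import *
go(.479,.153,.108,130.2)
"
```

```text
t 4.25 p [0.4785 0.1546 0.1084] yaw_y 131.85 tilt [ 0.0067  0.0083 -0.9999] gap 0.013503655513691685 F [-0.9  0.6  0.8] T [0.12 0.07 0.08] q [-0.25  0.57 -0.25  2.22  0.35  0.39  1.52]
shift mm [ 0.7 -1.6  0.4] turn z 0.029
```

The tool has turned about 0.83 rad. I'll release and lift off.

Request:
{"method": "apply_moves", "body": {"targets": [[0,0,0,0,0,0],[0,0,0,0,0,0],[0,0,0,0,0,0],[0,0,0,0,0,0],[0,0,-20,0,0,0],[0,0,-40,0,0,0],[0,0,-40,0,0,0],[0,0,-30,0,0,0]], "claw": 0.6}}

```text
time: 5.05
position: [0.4755, 0.1532, 0.2382]
ee_rot: [[-0.749, -0.663, -0.003], [-0.663, 0.749, 0.005], [-0.001, 0.005, -1.0]]
ft_force: [0.1, -0.1, -0.6]
finger_gap: 0.0685
```

```bash
python3 -c "
from g import *
go(.3,.45,.248,131.8)
from m import *
c=camera('scene');cv2.imwrite('pics/scene3.png',cv2.resize(c['color'][150:330,220:460,::-1],(720,540)));ana(c)
"
```

```text
t 5.05 p [0.4755 0.1532 0.2382] yaw_y 131.52 tilt [-0.0029  0.0046 -1.    ] gap 0.06853791922289658 F [ 0.1 -0.1 -0.6] T [-0.02 -0.05  0.07] q [-0.13  0.37 -0.39  2.1   0.2   0.71  1.65]
shift mm [-65.4 338.6  -8. ] turn z -0.005
comp [327.9 232.9] 177 z 0.089 0.122 91
  mean [0.4821 0.1518 0.1165] rect [480.8 153. ] [49.8 16. ] long axis deg -140.4
comp [183.8 298.4] 158 z 0.092 0.122 113
  mean [ 0.5987 -0.2524  0.1176] rect [ 596.2 -252.8] [53.  13.2] long axis deg -164.4
```

View pics/scene3.png

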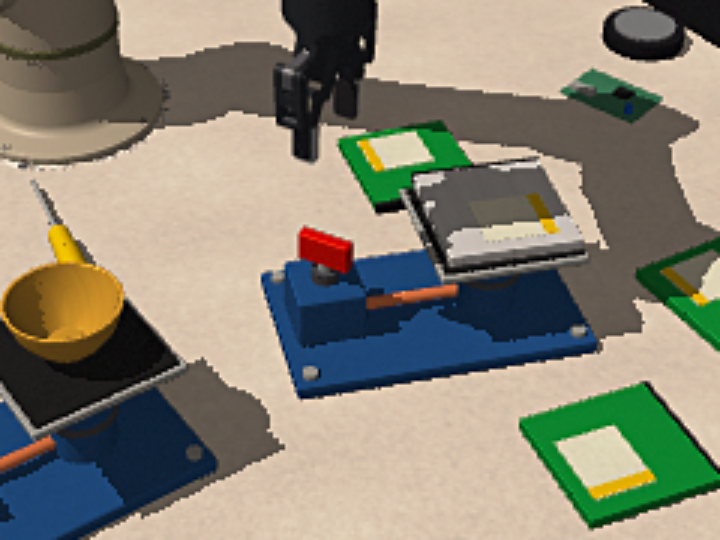

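The handle in the crop at (325,250) now lies about 45° round and is free of the fingers. The platform with the drive at (500,210) has begun to sink, so I'll wait.

Request:
{"method": "apply_moves", "body": {"targets": [[0,0,0,0,0,0],[0,0,0,0,0,0],[0,0,0,0,0,0],[0,0,0,0,0,0],[0,0,0,0,0,0],[0,0,0,0,0,0],[0,0,0,0,0,0],[0,0,0,0,0,0],[0,0,0,0,0,0],[0,0,0,0,0,0],[0,0,0,0,0,0],[0,0,0,0,0,0]]}}

```text
time: 6.3
position: [0.476, 0.1534, 0.2397]
ee_rot: [[-0.749, -0.662, -0.001], [-0.662, 0.749, 0.005], [-0.003, 0.004, -1.0]]
ft_force: [0.8, -0.5, -0.4]
finger_gap: 0.0682
```

Request:
{"method": "apply_moves", "body": {"targets": [[0,0,0,0,0,0],[0,0,0,0,0,0],[0,0,0,0,0,0],[0,0,0,0,0,0],[0,0,0,0,0,0],[0,0,0,0,0,0],[0,0,0,0,0,0],[0,0,0,0,0,0],[0,0,0,0,0,0],[0,0,0,0,0,0],[0,0,0,0,0,0],[0,0,0,0,0,0]]}}

```text
time: 7.5
position: [0.4761, 0.1534, 0.2398]
ee_rot: [[-0.749, -0.662, -0.0], [-0.662, 0.749, 0.005], [-0.003, 0.004, -1.0]]
ft_force: [0.4, -0.4, 0.9]
finger_gap: 0.0686
```

Request:
{"method": "apply_moves", "body": {"targets": [[0,0,0,0,0,0],[0,0,0,0,0,0],[0,0,0,0,0,0],[0,0,0,0,0,0],[0,0,0,0,0,0],[0,0,0,0,0,0],[0,0,0,0,0,0],[0,0,0,0,0,0],[0,0,0,0,0,0],[0,0,0,0,0,0],[0,0,0,0,0,0],[0,0,0,0,0,0]]}}

```text
time: 8.7
position: [0.4761, 0.1534, 0.2398]
ee_rot: [[-0.749, -0.662, -0.0], [-0.662, 0.749, 0.005], [-0.003, 0.004, -1.0]]
ft_force: [0.1, 0.4, -0.3]
finger_gap: 0.0682
```

Request:
{"method": "apply_moves", "body": {"targets": [[0,0,0,0,0,0],[0,0,0,0,0,0],[0,0,0,0,0,0],[0,0,0,0,0,0],[0,0,0,0,0,0],[0,0,0,0,0,0],[0,0,0,0,0,0],[0,0,0,0,0,0],[0,0,0,0,0,0],[0,0,0,0,0,0],[0,0,0,0,0,0],[0,0,0,0,0,0]]}}

```text
time: 9.9
position: [0.4761, 0.1534, 0.2398]
ee_rot: [[-0.749, -0.662, -0.0], [-0.662, 0.749, 0.005], [-0.003, 0.004, -1.0]]
ft_force: [-0.9, 0.1, 0.0]
finger_gap: 0.0684
```

Request:
{"method": "apply_moves", "body": {"targets": [[0,0,0,0,0,0],[0,0,0,0,0,0],[0,0,0,0,0,0],[0,0,0,0,0,0],[0,0,0,0,0,0],[0,0,0,0,0,0],[0,0,0,0,0,0],[0,0,0,0,0,0],[0,0,0,0,0,0],[0,0,0,0,0,0],[0,0,0,0,0,0],[0,0,0,0,0,0]]}}

```text
time: 11.1
position: [0.4761, 0.1534, 0.2398]
ee_rot: [[-0.749, -0.662, -0.0], [-0.662, 0.749, 0.005], [-0.003, 0.004, -1.0]]
ft_force: [-0.3, -0.1, 1.3]
finger_gap: 0.0685
```

```bash
cat > d.py <<'E'
from g import *
from m import *
def chk(i):
    go(.3,.45,.248,131.8)
    c=camera('scene');cv2.imwrite(f'pics/scene{i}.png',cv2.resize(c['color'][150:330,220:460,::-1],(720,540)));ana(c)
    c=camera('top');cv2.imwrite(f'pics/top{i}.png',c['color'][:,:,::-1])
    m=np.zeros((480,640),bool);m[205:300,190:272]=1
    P,u,v=pts(c,m);h=cv2.cvtColor(c['color'],cv2.COLOR_RGB2HSV)[v,u]
    for lo in (.06,.075,.13):
        k=(P[:,2]>lo)&(P[:,2]<lo+.02)
        if k.sum()>100:
            T=P[k];A=np.c_[T[:,:2],np.ones(len(T))];f=np.linalg.lstsq(A,T[:,2],rcond=None)[0]
            print('drive band',lo,k.sum(),'rect',cv2.minAreaRect((T[:,:2]*1000).astype(np.float32)),'z',np.median(T[:,2]),'slope',f[:2].round(3))
    m[:]=0;m[180:260,385:455]=1
    P,u,v=pts(c,m);T=P[P[:,2]>.15];print('refl',cv2.minAreaRect((T[:,:2]*1000).astype(np.float32)),T[:,2].max())
E
python3 -c "
from d import *
chk(4)"
```

```text
t 11.1 p [0.4761 0.1534 0.2398] yaw_y 131.47 tilt [-5.e-04  5.e-03 -1.e+00] gap 0.06846120024334817 F [-0.3 -0.1  1.3] T [ 0.02  0.05 -0.  ] q [-0.13  0.37 -0.39  2.1   0.2   0.71  1.65]
shift mm [-64.5 338.9  -6.6] turn z -0.006
comp [327.9 232.9] 177 z 0.089 0.122 90
  mean [0.4821 0.1519 0.1165] rect [480.8 153.5] [49.7 16.2] long axis deg -139.6
comp [183.7 298.3] 157 z 0.091 0.122 109
  mean [ 0.5982 -0.2524  0.1177] rect [ 595.4 -252.8] [50.  13.3] long axis deg -164.7
drive band 0.06 364 rect ((495.44677734375, 312.7032165527344), (140.48472595214844, 141.76614379882812), 83.10029602050781) z 0.07014236289320669 slope [-0.018  0.017]
drive band 0.075 2990 rect ((493.6914367675781, 315.74810791015625), (130.1925811767578, 135.6570281982422), 82.09585571289062) z 0.08498327573071802 slope [0.004 0.003]
refl ((479.5452880859375, -43.78678894042969), (97.99165344238281, 282.3961486816406), 52.64534378051758) 0.7570829959675132
```

View pics/scene4.png

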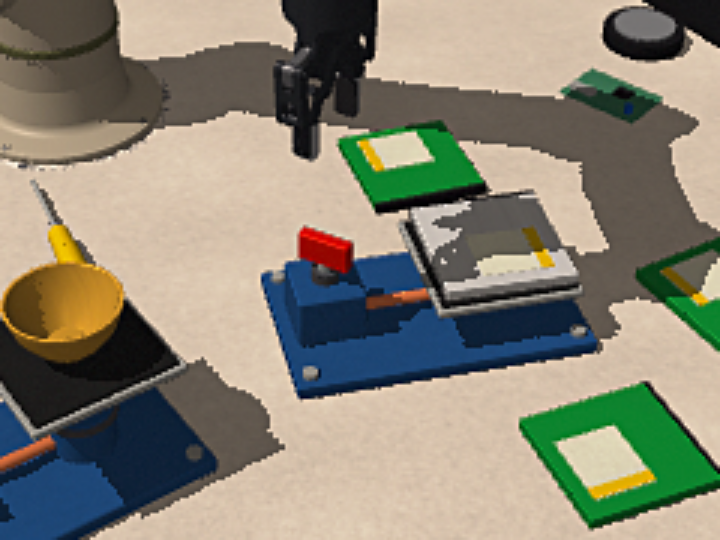

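View pics/top4.png

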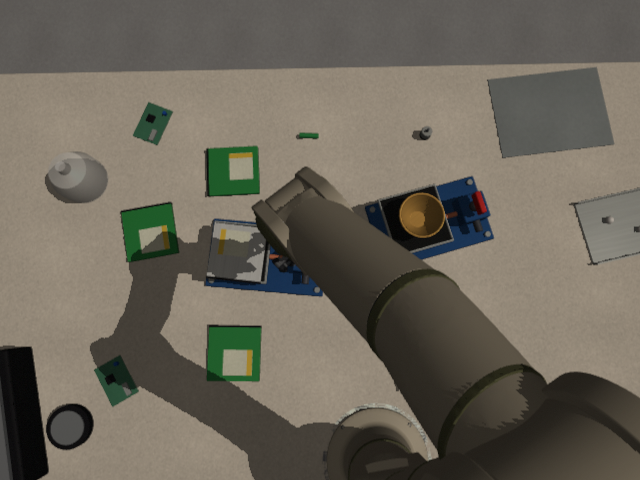

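The drive's top is now at 85 mm (84 expected when fully down) and it lies flat. The reflector is at the same pixel (422,215); its reading was spoiled by the arm entering the crop. I'll do one short wait and recheck for rest, with a height cap on the reflector.

Request:
{"method": "apply_moves", "body": {"targets": [[0,0,0,0,0,0],[0,0,0,0,0,0],[0,0,0,0,0,0],[0,0,0,0,0,0],[0,0,0,0,0,0],[0,0,0,0,0,0],[0,0,0,0,0,0],[0,0,0,0,0,0],[0,0,0,0,0,0],[0,0,0,0,0,0]]}}

```text
time: 12.2
position: [0.4761, 0.1534, 0.2398]
ee_rot: [[-0.749, -0.662, -0.0], [-0.662, 0.749, 0.005], [-0.003, 0.004, -1.0]]
ft_force: [0.6, 0.5, -0.2]
finger_gap: 0.068
```

```bash
sed -i 's/T=P\[P\[:,2\]>.15\]/T=P[(P[:,2]>.15)\&(P[:,2]<.2)]/' d.py; python3 -c "
from d import *
chk(5)
finish_job()"
```

```text
t 12.2 p [0.4761 0.1534 0.2398] yaw_y 131.47 tilt [-5.e-04  5.e-03 -1.e+00] gap 0.0680160420377492 F [ 0.6  0.5 -0.2] T [0.06 0.04 0.02] q [-0.13  0.37 -0.39  2.1   0.2   0.71  1.65]
shift mm [-64.5 338.9  -6.6] turn z -0.006
comp [327.9 232.9] 177 z 0.089 0.123 91
  mean [0.4824 0.1514 0.1167] rect [483.4 152.6] [50.  17.2] long axis deg -138.4
comp [183.7 298.3] 157 z 0.092 0.123 111
  mean [ 0.5986 -0.2524  0.118 ] rect [ 596.3 -252.6] [52.6 13.1] long axis deg -164.8
drive band 0.06 358 rect ((495.44989013671875, 312.7100524902344), (139.9983673095703, 141.90512084960938), 83.28372192382812) z 0.07017467292074861 slope [-0.015  0.011]
drive band 0.075 2992 rect ((493.1825256347656, 314.37457275390625), (132.75067138671875, 135.11973571777344), 82.14637756347656) z 0.08500987671800148 slope [0.004 0.004]
refl ((552.2101440429688, -99.3076400756836), (97.76765441894531, 97.9619140625), 43.58406066894531) 0.18205268145268672
the job is handed in; nothing more can be done
```

I opened the drive lift's valve about 0.83 rad (47°) anticlockwise and let go. The platform sank on its own, and I handed the job in at about 12 s of the 38 s allowed. No verdict was reported.

**Last checks:**
- **Platform and drive:** the drive's top is at 85 mm (84 expected when fully down). Two readings 1.1 s apart agreed, so it is at rest. The drive is flat (slope about 0.004) and within about 3 mm of the platform's centre.
- **Valve opening:** the scene camera puts the handle at about 46–47°, which agrees with the tool's turn. The top camera could not see it because the arm was in the way.
- **Other lift:** the reflector is within 1 mm of where it started, and its valve handle shows no change in angle.
- **Gripper:** it is open and clear above the handle, with the wrist force only at noise level.

One check failed along the way: the first reflector reading after the turn was spoiled by the arm being in the image area. I repeated it with a height limit and it came out clean.

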